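# Drop a ratchet drawing board to a flatter notch

### The job

The little tilting drawing board on the bench is propped too steep for lettering labels and its ratchet only lets it go up. Lift it by its bar handle past the last notch until it just comes up against its stop, so that the pawl tumbles clear, lower it all the way flat so that the pawl is armed again, then raise it to the second notch from flat and leave it resting there on the pawl. Feel for the stop and the notch instead of forcing them, never let the board drop, and leave the other things where they are.

Things in the scene. Friction and masses are not known exactly. Their poses are not given: they have to be found in the camera images.
- stand: maple frame carrying the drawing board, 225 mm deep (x) by 270 mm wide, fixed to the bench. Origin on the bench, midway between its sides, 120 mm from the hinge; x level, away from the hinge towards the handle side; y to the left, z up. It carries the pawl on its right (-y) side
- board: plywood drawing board, 280 mm wide, reaching 205 mm from the hinge, 12 mm thick, about 0.9 kg, paper ledge along the hinge. Origin mid-hinge; x along the board to the handle, y along the hinge, z square to its face: the tilt of z is the slope, 0 flat, growing as the handle edge rises. About 4 N at the handle lift it; the hinge is damped (0.45 N m s/rad). It starts in the fourth notch
- hinge (a point): middle of the hinge axis, 80 mm above the bench, parallel to the stand's y
- handle (a point): middle of the handle: round steel bar 10 mm thick, parallel to the hinge, 90 mm free between its legs; in the board's frame 245 mm along x and 10 mm along z, its centre 40 mm beyond the board's edge; 90 mm above the bench when flat. It can turn between the fingers
- ratchet (a point): hub of the steel toothed sector on the board's right side, on the hinge axis. 5 notches hold the slope at about 16, 25, 34, 43, 52 degrees (all up to 2.5 more or less, together): the pawl drops in as the board rises and bars it from going down. A trip arm clamped anew each time throws the pawl clear somewhere from 56 to 74 degrees; a firm stop ends the lift about 3 degrees later
- pawl (a point): pivot of the steel pawl on the stand, as nominally set. Thrown clear, the pawl leans away from the teeth and stays so while the board is lowered, until the board is nearly flat (under 3 degrees), where a pin has put it back against the teeth. If the board is dropped, the pawl can miss notches
- thread_spool_a: spool of white thread, 41 mm across, 50 mm high, standing behind the board; origin at its underside; leave it alone
- thread_spool_b: spool of red thread, 41 mm across, 50 mm high, standing left of the stand; origin at its underside; leave it alone
- linen_tape: roll of white tape, 66 mm across, 30 mm high, lying left of the stand; origin at its underside; leave it alone
- bone_folder: long bone folder 205 mm long, 23 mm wide, 4 mm thick, lying left of the stand; origin at its underside; leave it alone
- bone_folder_short: bone folder 108 mm long, 26 mm wide, 4 mm thick, in the tray of the stand under the board; origin at its underside; leave it alone

How it is judged (in metres and radians):
On the way, in this order (a step that is already met when the one before it is completed fails the run):
1. the board has been lifted past its top notch (angle between board's own z axis and vertical above 0.96 rad), for 0.05 s.
2. the board lies flat (angle between board's own z axis and vertical below 0.03 rad), for 0.2 s.
At the end, for the whole second after the job is handed in: The board rests on the pawl in the second notch from flat (slope 20.5 to 29.5 degrees), at rest, after it was lifted past the top notch (over 55 degrees) and then laid flat (under 1.7 degrees); the other things are within 20 mm of where they were (angle between board's own z axis and vertical between 0.358 and 0.515 rad and angular speed of board below 0.05 rad/s and distance of each of thread_spool_a, thread_spool_b, linen_tape, bone_folder, bone_folder_short from where it was at the start of the episode below 0.02 m); the robot touches nothing.
It fails at once if the ratchet is forced: more than 65 N between the board and its pawl, stop or pads (about 16 N at the handle) (contact force between board and stand above 65 N).
It fails at once if the board drops or is thrown (faster than 1.2 rad/s) (angular speed of board above 1.2 rad/s).
It fails at once if a bystander is knocked away (more than 30 mm) (distance of any of thread_spool_a, thread_spool_b, linen_tape, bone_folder, bone_folder_short from where it was at the start of the episode above 0.03 m).
It also fails if it takes over 72 s, if anything falls off the work surface, if the arm or the gripper's body presses on something with over 40 N, if the wrist force passes 120 N, or if a joint passes its speed limit or range.

### The arm

A 6-joint arm with a two-finger parallel gripper is mounted at the origin on a cart in front of the work surface, level with it; the furniture and walls round the work are solid. World frame = base frame: x ahead of the robot, y to its left, z up, the work surface at z = 0. Lengths are in m, angles in degrees, forces in N, time in s.
With the tool pointing down it reaches from about 0.3 to 0.75 m from the base axis. Payload 8.5 kg.
Tool frame: the origin (TCP) lies at the very end of the fingers, on their centre line; the grasp point (between the pads) lies 19 mm behind it; z points along the fingers, y is the line along which they close (so a half turn about z gives the same grasp; the last joint's range is limited). The gripper opens to 85 mm and grips with 20 to 120 N. Pads are 22 mm wide; open, the fingers measure 114 mm over their backs; the gripper's body (76 mm by 85 mm) begins 54 mm behind the grasp point. The pads swing forward as they close: fully open they stand 13 mm farther back than shut.
Start: joints at [57.966, 21.807, 74.336, -0, 83.858, -12.336], TCP at [0.185, 0.518, 0.231] pointing down, gripper open.
Joint ranges: [-178.18, 178.18], [-50.72, 133.34], [12.68, 142.11], [-81.47, 261.47], [9.98, 163.14], [-165.26, 165.26]. Speed limits (degrees/s): [136.94, 136.94, 180, 180, 180, 180].

### API

Orientations are given as a 3x3 rotation matrix whose columns are the frame's x, y, z axes.
In Python, from rig import env, optics, spotter gives the robot as it stands.
- The arm moves only by the shell command python3 -m crank 'ROWS' [FORCE]. ROWS is JSON, one flat list of numbers, 5 for each row, row after row: the finger opening in cm, from 0 to 8.54, then the shift along the tool's x, y, z in cm, then the turn about the tool's z in rad. A call has exactly 8 rows; each row shifts and turns the commanded pose from where the row before left it, along the tool's axes as they then stand; what a row does not reach is not made up. A row lasts 1/12 s, in which the tool goes at most 41.7 mm and 7.16 degrees, less where a joint would pass 70% of its speed; a pose out of reach is approached as far as the arm can. A call is refused whole if a number of a shift passes 4.17 or a number of a turn 0.125, either way. A call with a gripper value outside its range is refused whole. The fingers move at their own pace and stop on an object; FORCE is the grip in N (left out, the last holds). Time passes only in rows, so rows that do not move let the fingers close, or fill a call up. It gives the time, the measured TCP pose, the force, the opening and the grip force at its end, in the units of the state.
- env.observe(): the state, without advancing time (a new reading comes with each control period).
- optics.get_image(name): name is "side" or "top" or "wrist"; returns a dict with "color" (480x640x3 uint8, red, green, blue), "intrinsics" (3x3 intrinsics, pixels), "distortion" ([k1, k2, p1, p2, k3] as OpenCV has them; the pictures are not rectified), "pose" (4x4, takes a point from camera to world coordinates). Camera axes: x right, y up, looking along -z (the intrinsics and any distortion apply to the point x, -y, -z); pixel columns grow to the right and rows downward; lengths in m; the calibration is good to about 2 mm. A picture is of the moment at which its call begins. There is no depth.
- env.close_job(): hands the job in; it is judged then, once.
Trained networks look in a picture, given as the dict that the camera call returned (one of the last four; its "shot" number tells which), for a name from the list of things; names that differ only in an ending like _2 or _b are one class to them, and where a whole thing is asked for, a point or a joint stands for the part that bears it (a point fixed in the world has none). Each returns a list of dicts, best first, with "score" (0 to 1); they miss things now and then, are a little off and sometimes report something else, mostly with a low value. They report only what shows in the picture. A call takes as long as a camera call.
- spotter.look_for(picture, query): "at" ([column, row] as shares, 0 to 1, of the picture: columns of its width, rows of its height, amid what is visible of it).
The state is a dict: "time_s": time; "q": joint angles; "qvel": joint speeds; "joint_efforts": joint torques, N m; "position": TCP position; "tool_rot": TCP orientation; "ft_force": force on the tool from outside, world axes, zero at the start; "wrist_torque": the same for the moment, N m; "grip_width": finger opening in m; "gripper_force": force on a finger pad.
Only numpy, scipy, OpenCV 4.12 (cv2) and the standard library are available. Lean on these libraries where they do the work, as an engineer would, in place of code of your own. Each camera call takes 0.05 s, during which the arm holds its last target. There are 200 camera calls.

## Working session

There is one attempt and no reset: what is moved stays moved. The work goes in short steps, Python scripts to look and compute and a shell command to move; the robot and the scene stay as the last step left them, time stands still between calls to the robot, and variables do not carry over. Pictures are saved under pics/ and viewed, at most 10 in all, crops included, and the job is handed in when it is done.

```bash
ls; mkdir -p pics
cat > h.py <<'E'
import numpy as np, cv2
from rig import env, optics, spotter
def ray(p,at):
    K=np.array(p["intrinsics"]);d=np.array(p["distortion"]);T=np.array(p["pose"])
    u=np.array([[[at[0]*640,at[1]*480]]],float)
    x,y=cv2.undistortPoints(u,K,d)[0,0]
    v=T[:3,:3]@np.array([x,-y,-1]);return T[:3,3],v/np.linalg.norm(v)
def proj(p,X):
    K=np.array(p["intrinsics"]);d=np.array(p["distortion"]);T=np.array(p["pose"])
    c=(np.atleast_2d(X)-T[:3,3])@T[:3,:3]*np.array([1,-1,-1])
    return cv2.projectPoints(c,np.zeros(3),np.zeros(3),K,d)[0][:,0]
def tri(rs):
    A=0;b=0
    for o,v in rs:
        M=np.eye(3)-np.outer(v,v);A=A+M;b=b+M@o
    return np.linalg.solve(A,b)
E
python3 - <<'E'
from h import *
s=env.observe();print(s)
P={n:optics.get_image(n) for n in("side","top")}
for n,p in P.items():
    cv2.imwrite(f"pics/{n}0.png",p["color"][:,:,::-1]);print(n,np.round(p["pose"],3).tolist())
for q in "stand board hinge handle ratchet pawl thread_spool_a linen_tape".split():
    r=[]
    for n,p in P.items():
        L=spotter.look_for(p,q)
        print(q,n,[(np.round(np.array(l["at"])*[640,480]),round(l["score"],2)) for l in L[:3]])
        if L:r.append(ray(p,L[0]["at"]))
    if len(r)==2:print("   tri",tri(r).round(3))
E
```

```text
pics
{'time_s': 0.0, 'q': array([ 5.79649358e+01,  2.18404720e+01,  7.43856765e+01,  3.51637511e-04,
        8.38587277e+01, -1.23359746e+01]), 'qvel': array([ 0.03966581, -0.1079874 , -0.08117796, -0.03810382,  0.01007607,
       -0.0419899 ]), 'joint_efforts': array([ 7.20786538e-04, -4.48460805e+01, -2.31295484e+01, -1.72868636e-04,
        4.51574815e-03,  1.92998471e-05]), 'position': array([0.1852325 , 0.51754863, 0.23071121]), 'tool_rot': array([[-9.41475550e-01,  3.37080351e-01, -7.90946945e-04],
       [ 3.37081125e-01,  9.41474772e-01, -1.25255394e-03],
       [ 3.22445273e-04, -1.44586220e-03, -9.99998903e-01]]), 'ft_force': array([-0.39449676, -0.17630496,  0.40097306]), 'wrist_torque': array([ 0.00824937, -0.00282238, -0.05650396]), 'gripper_force': 0.0, 'grip_width': 0.08540728114438882}
side [[-0.465, -0.688, 0.557, 1.179], [0.885, -0.367, 0.286, 0.555], [0.008, 0.626, 0.78, 0.974], [0.0, 0.0, 0.0, 1.0]]
top [[-0.03, 0.977, -0.21, 0.281], [-1.0, -0.031, 0.002, 0.251], [-0.004, 0.21, 0.978, 1.506], [0.0, 0.0, 0.0, 1.0]]
stand side [(array([301., 216.]), 0.97), (array([3
[... 151 characters left out ...]
0.48  0.157 0.169]
hinge side [(array([298., 220.]), 0.61)]
hinge top [(array([366., 274.]), 0.6)]
   tri [0.499 0.151 0.057]
handle side [(array([303., 177.]), 0.59)]
handle top [(array([366., 276.]), 0.86)]
   tri [0.477 0.157 0.17 ]
ratchet side [(array([300., 221.]), 0.79)]
ratchet top []
pawl side [(array([298., 220.]), 0.8)]
pawl top [(array([364., 274.]), 0.78)]
   tri [0.5   0.154 0.056]
thread_spool_a side [(array([474., 281.]), 0.94), (array([288., 341.]), 0.84)]
thread_spool_a top [(array([202., 297.]), 0.75), (array([313., 180.]), 0.51)]
   tri [0.458 0.543 0.037]
linen_tape side [(array([396., 276.]), 0.59)]
linen_tape top [(array([269., 277.]), 0.79)]
   tri [0.506 0.389 0.011]
```

View pics/side0.png

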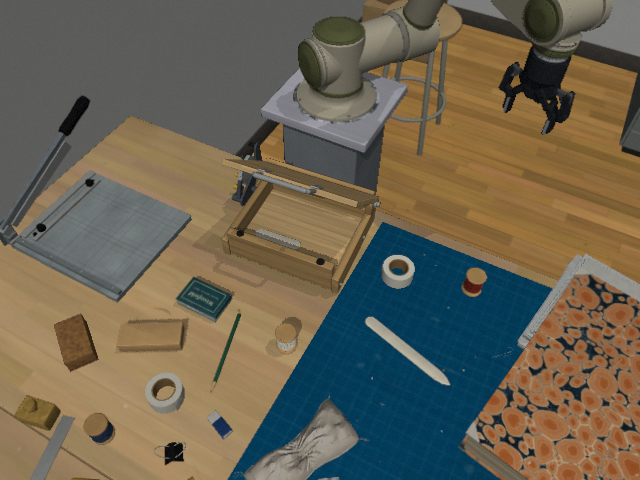

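View pics/top0.png

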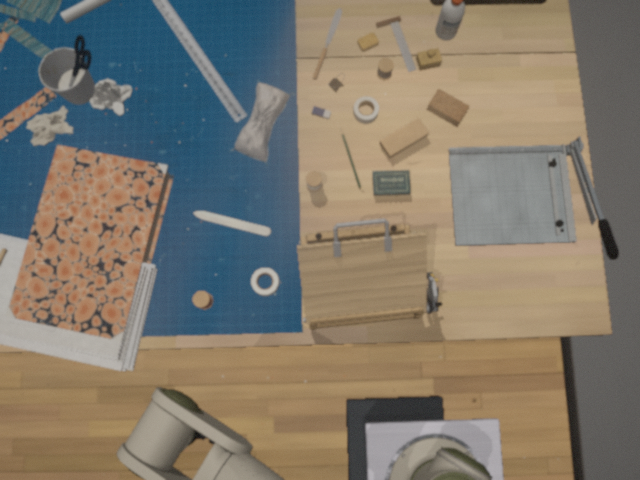

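The side view shows the board with its hinge towards the robot. The bar runs at about (258,175)–(313,192) and the sector sits at (245,170). In the top view the bar is at about (335,227)–(388,222). I'll zoom in on both.

Run:
```python
import cv2,numpy as np
a=cv2.imread("pics/side0.png")[140:280,215:390];b=cv2.imread("pics/top0.png")[200:340,290:465]
f=lambda i:cv2.resize(i,(800,640),interpolation=cv2.INTER_CUBIC)[:,:]
s=lambda i:cv2.resize(i,None,fx=4,fy=4,interpolation=cv2.INTER_CUBIC)
cv2.imwrite("pics/sz.png",s(a));cv2.imwrite("pics/tz.png",s(b))
```

```text
(no output)
```

View pics/sz.png

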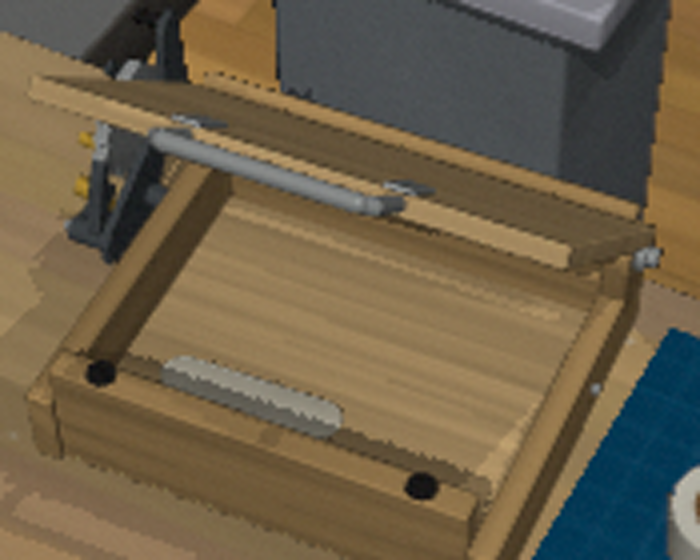

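View pics/tz.png

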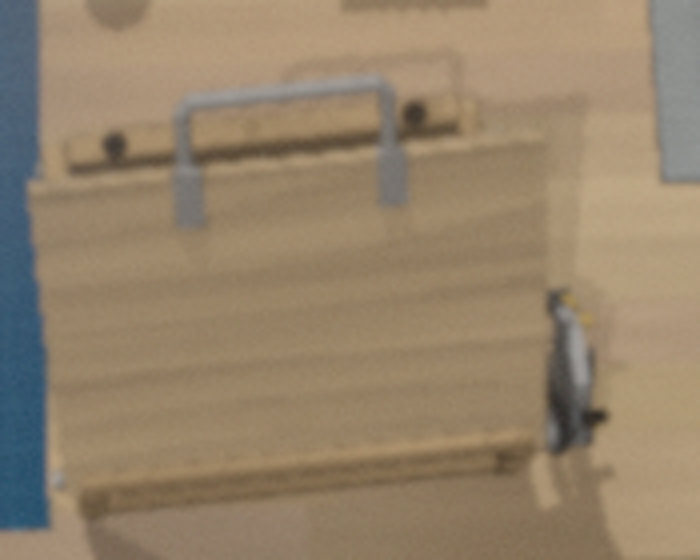

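In the zoomed views the bar ends are at side (254,175) and (310,192), and top (385.5,220.5) and (335,225.5). The black stand pads are at side (240,233) and (320.5,261.5).

Run:
```python
from h import *
from scipy.optimize import least_squares
P={n:optics.get_image(n) for n in("side","top")}
n=lambda u:np.array(u)/[640,480]
pts={"barR":[(253.75,175),(385.5,220.5)],"barL":[(310,191.75),(335,225.5)],"padR":[(240,233.3),(393.5,228)],"padL":[(320.5,261.5),(318.75,236.3)],
"edgeL":[(215+572/4,140+250/4),(290+32/4,200+182/4)],"edgeR":[(215+32/4,140+80/4),(290+545/4,200+135/4)]}
X={}
for k,(a,b) in pts.items():
    X[k]=tri([ray(P["side"],n(a)),ray(P["top"],n(b))]);print(k,X[k].round(4))
def model(p):
    x,y,w,s,L=p;c=np.array([np.cos(w),np.sin(w),0]);t=np.array([-c[1],c[0],0]);z=np.array([0,0,1.])
    H=np.array([x,y,.08]);m=H+c*(.245*np.cos(s)-.01*np.sin(s))+z*(.245*np.sin(s)+.01*np.cos(s))
    return H,m,m-t*L,m+t*L,c
def res(p):
    H,m,r,l,c=model(p);o=[]
    for i,k in enumerate(("side","top")):
        q=proj(P[k],np.array([r,l]));o+=[q[0]-pts["barR"][i],q[1]-pts["barL"][i]]
    return np.ravel(o)
f=least_squares(res,[.3,.15,.0,.75,.05]);x=f.x
print("hinge",x[:2],"yaw",np.degrees(x[2]),"slope",np.degrees(x[3]),"L",x[4],"rms",np.sqrt(np.mean(f.fun**2)))
print("handle",model(x)[1])
s=env.observe();R=s["tool_rot"];print("tool y yaw",np.degrees(np.arctan2(R[1,1],R[0,1])),s["position"])
```

```text
barR [0.584  0.1143 0.2485]
barL [0.575  0.2238 0.2505]
padR [0.6053 0.0779 0.0814]
padL [0.5907 0.2575 0.0805]
edgeL [0.5392 0.3034 0.2284]
edgeR [0.5578 0.0256 0.225 ]
hinge [0.40285516 0.15383733] yaw 5.011337455649214 slope 41.36625756826202 L 0.054963344807366685 rms 0.7297727490195154
handle [0.57944145 0.16932184 0.24941815]
tool y yaw 70.30518880273759 [0.18538089 0.51779022 0.23134585]
```

```bash
cat > to.py <<'E'
import sys
from h import *
x,y,z,w=map(float,sys.argv[1:5])
s=env.observe();R=s["tool_rot"];p=s["position"]
d=R.T@(np.array([x,y,z])-p)*100
yw=np.arctan2(R[1,1],R[0,1])
t=(np.radians(w)-yw+np.pi)%(2*np.pi)-np.pi
print("p",p.round(4),"yaw",np.degrees(yw).round(2),"q",s["q"].round(0),"shift cm",d.round(2),"turn about z",(-t).round(3),"F",s["ft_force"].round(2),"t",s["time_s"].round(2))
E
python3 -m crank '[4,0,0,-1.4,0.125,4,0,0,-1.4,0.125,4,0,0,-1.4,0.125,4,0,0,-1.4,0.125,4,0,0,-1.4,0.125,4,0,0,-1.4,0.125,4,0,0,-1.4,0.125,4,0,0,-1.4,0.125]' 30
python3 to.py 0.579 0.169 0.34 5
```

```text
time_s: 1.67
position: [0.1853, 0.5177, 0.344]
tool_rot: [[-0.219, 0.976, -0.0], [0.976, 0.219, -0.0], [-0.0, -0.0, -1.0]]
ft_force: [0.2, -0.8, 0.7]
grip_width: 0.0404
gripper_force: 0.0Traceback (most recent call last):
  File "to.py", line 8, in <module>
    print("p",p.round(4),"yaw",np.degrees(yw).round(2),"q",s["q"].round(0),"shift cm",d.round(2),"turn about z",(-t).round(3),"F",s["ft_force"].round(2),"t",s["time_s"].round(2))
                                                                                                                                                             ^^^^^^^^^^^^^^^^^
AttributeError: 'float' object has no attribute 'round'
```

```bash
sed -i 's/s\["time_s"\].round(2)/s["time_s"]/' to.py
python3 -m crank '[4,0,0,0,0.067,4,0,0,0,0.067,4,-3.2,3,0,0,4,-3.2,3,0,0,4,-3.2,3,0,0,4,-3.2,3,0,0,4,-3.2,3,0,0,4,-3.2,3,0,0]' && python3 -m crank '[4,-3.2,3,0,0,4,-3.2,3,0,0,4,-3.2,3,0,0,4,-3.2,3,0,0,4,-3.2,3,0,0,4,-3.2,3,0,0,4,0,0,0,0,4,0,0,0,0]'
python3 to.py 0.579 0.169 0.2305 5
python3 - <<'E'
from h import *
p=optics.get_image("wrist");cv2.imwrite("pics/w1.png",p["color"][:,:,::-1])
print(proj(p,[[.579,.169,.2495]]),[(np.array(l["at"])*[640,480],l["score"]) for l in spotter.look_for(p,"handle")])
E
```

```text
time_s: 2.33
position: [0.3736, 0.3505, 0.3435]
tool_rot: [[-0.093, 0.996, 0.0], [0.996, 0.093, 0.0], [0.0, 0.0, -1.0]]
ft_force: [0.4, 0.8, 0.1]
grip_width: 0.0403
gripper_force: 0.0
time_s: 3.0
position: [0.561, 0.1848, 0.3423]
tool_rot: [[-0.09, 0.996, -0.002], [0.996, 0.09, -0.0], [0.0, -0.002, -1.0]]
ft_force: [-0.4, -0.0, -0.9]
grip_width: 0.0401
gripper_force: 0.0
p [0.561  0.1848 0.3423] yaw 5.15 q [  7.  24.  54.   0. 103.   2.] shift cm [-1.73  1.67 11.17] turn about z 0.003 F [-0.41 -0.02 -0.86] t 3.0
[[348.84621535 268.62868036]] [(array([245.824, 202.512]), 0.79)]
```

View pics/w1.png

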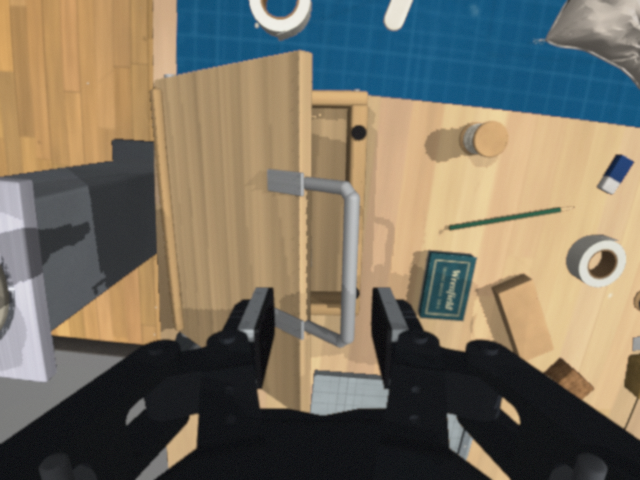

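In the wrist view the bar runs (351,195)–(347,340) and lies where I predicted, with no finger hit expected. I'll go down and grip it.

```bash
python3 -m crank '[3.4,-0.87,0.83,0,0,3.4,-0.86,0.83,0,0,3.4,0,0,2,0,3.4,0,0,2,0,3.4,0,0,2,0,3.4,0,0,1.6,0,3.4,0,0,1,0,3.4,0,0,0,0]'
python3 to.py 0.579 0.169 0.2305 5
```

```text
time_s: 3.77
position: [0.5775, 0.1705, 0.2551]
tool_rot: [[-0.093, 0.996, -0.004], [0.996, 0.093, -0.001], [-0.0, -0.004, -1.0]]
ft_force: [0.1, 0.2, 0.0]
grip_width: 0.0341
gripper_force: 0.0
p [0.5775 0.1705 0.2551] yaw 5.35 q [ 5. 26. 63. -0. 91. -0.] shift cm [-0.16  0.15  2.46] turn about z 0.006 F [0.14 0.23 0.02] t 3.7667
```

```bash
python3 -m crank '[3.4,0,0.1,1,0,3.4,0,0,1,0,3.4,0,0,0.45,0,1.6,0,0,0,0,0.6,0,0,0,0,0.4,0,0,0,0,0.4,0,0,0,0,0.4,0,0,0,0]' 30
python3 -m crank '[0,0,0,0,0,0,0,0,0,0,0,0,0,0,0,0,0,0,0,0,0,0,0,0,0,0,0,0,0,0,0,0,0,0,0,0,0,0,0,0]' 40
python3 to.py 0.579 0.169 0.2305 5
```

```text
time_s: 4.43
position: [0.5791, 0.1708, 0.2333]
tool_rot: [[-0.093, 0.996, 0.001], [0.996, 0.093, 0.0], [-0.0, 0.001, -1.0]]
ft_force: [0.9, 0.5, 0.1]
grip_width: 0.009
gripper_force: 29.4
time_s: 5.1
position: [0.5792, 0.1708, 0.2332]
tool_rot: [[-0.093, 0.996, 0.001], [0.996, 0.093, 0.0], [0.0, 0.001, -1.0]]
ft_force: [4.5, 1.1, 3.0]
grip_width: 0.0083
gripper_force: 39.3
p [0.5792 0.1708 0.2332] yaw 5.32 q [ 5. 27. 65.  0. 88. -0.] shift cm [-0.18 -0.04  0.27] turn about z 0.006 F [4.47 1.07 3.04] t 5.1
```

```bash
cat > g.py <<'E'
import sys
from h import *
s=env.observe();p=s["position"];F=s["ft_force"]
w=np.radians(5.1);c=np.array([np.cos(w),np.sin(w)])
r=(p[:2]-[.4029,.1538])@c;z=p[2]+.0165-.08
th=np.arctan2(z,r);Ft=-np.sin(th)*(F[:2]@c)+np.cos(th)*F[2];Fr=np.cos(th)*(F[:2]@c)+np.sin(th)*F[2]
print(f"  t {s['time_s']:.2f} slope {np.degrees(th)-2.34:.2f} R {np.hypot(r,z)*1e3:.1f} Ft {Ft:.1f} Fr {Fr:.1f} w {s['grip_width']*1e3:.1f}")
lo,hi=map(float,sys.argv[1:3]);sys.exit(not lo<Ft<hi)
E
python3 g.py -9 9
python3 -m crank '[0,0,-0.39,-0.37,0,0,0,-0.39,-0.37,0,0,0,-0.39,-0.37,0,0,0,-0.39,-0.37,0,0,0,-0.42,-0.335,0,0,0,-0.42,-0.335,0,0,0,-0.42,-0.335,0,0,0,-0.42,-0.335,0]' 22 >/dev/null;python3 g.py -12 9 &&
python3 -m crank '[0,0,-0.223,-0.148,0,0,0,-0.223,-0.148,0,0,0,-0.223,-0.148,0,0,0,-0.223,-0.148,0,0,0,-0.223,-0.148,0,0,0,-0.223,-0.148,0,0,0,-0.223,-0.148,0,0,0,-0.223,-0.148,0]' >/dev/null;python3 g.py -9 9; sleep 0
python3 - <<'E'
from h import *
p=optics.get_image("side");cv2.imwrite("pics/s2.png",cv2.resize(p["color"][100:290,200:400,::-1],None,fx=3,fy=3))
E
python3 g.py -9 9
```

```text
t 5.10 slope 41.43 R 245.3 Ft -1.0 Fr 5.4 w 8.3
  t 5.77 slope 51.47 R 245.3 Ft -3.0 Fr 5.1 w 8.7
  t 6.43 slope 56.45 R 245.4 Ft -2.8 Fr 7.0 w 8.4
  t 6.48 slope 56.57 R 245.4 Ft -1.3 Fr 4.9 w 8.5
```

View pics/s2.png

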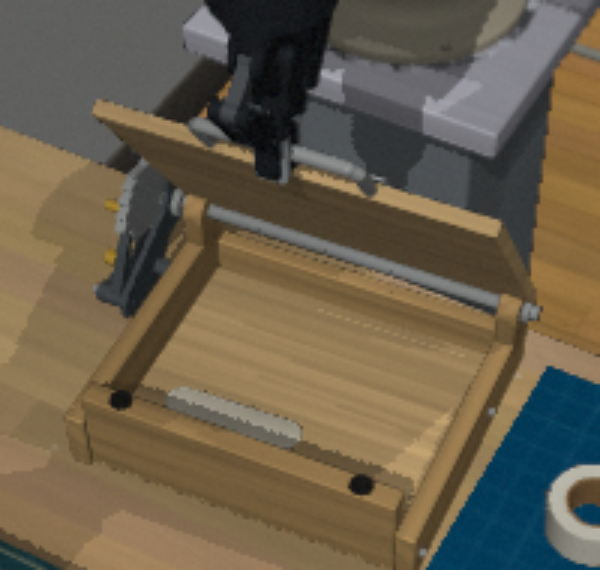

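The bar at about (330,160) in the crop is held and the board follows the gripper. Next I creep up with a force guard between calls.

```bash
set -o pipefail
python3 -m crank '[0,0,-0.031,-0.018,0,0,0,-0.031,-0.018,0,0,0,-0.031,-0.018,0,0,0,-0.031,-0.018,0,0,0,-0.031,-0.018,0,0,0,-0.031,-0.018,0,0,0,-0.031,-0.018,0,0,0,-0.031,-0.018,0]' >/dev/null;python3 g.py -6.5 9 &&
python3 -m crank '[0,0,-0.031,-0.018,0,0,0,-0.031,-0.018,0,0,0,-0.031,-0.018,0,0,0,-0.031,-0.018,0,0,0,-0.031,-0.018,0,0,0,-0.031,-0.018,0,0,0,-0.031,-0.018,0,0,0,-0.031,-0.018,0]' >/dev/null;python3 g.py -6.5 9 &&
python3 -m crank '[0,0,-0.032,-0.017,0,0,0,-0.032,-0.017,0,0,0,-0.032,-0.017,0,0,0,-0.032,-0.017,0,0,0,-0.032,-0.017,0,0,0,-0.032,-0.017,0,0,0,-0.032,-0.017,0,0,0,-0.032,-0.017,0]' >/dev/null;python3 g.py -6.5 9 &&
python3 -m crank '[0,0,-0.032,-0.016,0,0,0,-0.032,-0.016,0,0,0,-0.032,-0.016,0,0,0,-0.032,-0.016,0,0,0,-0.032,-0.016,0,0,0,-0.032,-0.016,0,0,0,-0.032,-0.016,0,0,0,-0.032,-0.016,0]' >/dev/null;python3 g.py -6.5 9 &&
python3 -m crank '[0,0,-0.032,-0.016,0,0,0,-0.032,-0.016,0,0,0,-0.032,-0.016,0,0,0,-0.032,-0.016,0,0,0,-0.032,-0.016,0,0,0,-0.032,-0.016,0,0,0,-0.032,-0.016,0,0,0,-0.032,-0.016,0]' >/dev/null;python3 g.py -6.5 9 &&
python3 -m crank '[0,0,-0.033,-0.015,0,0,0,-0.033,-0.015,0,0,0,-0.033,-0.015,0,0,0,-0.033,-0.015,0,0,0,-0.033,-0.015,0,0,0,-0.033,-0.015,0,0,0,-0.033,-0.015,0,0,0,-0.033,-0.015,0]' >/dev/null;python3 g.py -6.5 9
```

```text
t 7.15 slope 57.12 R 245.4 Ft -2.3 Fr 5.6 w 8.6
  t 7.82 slope 57.79 R 245.4 Ft -3.2 Fr 6.0 w 8.8
  t 8.48 slope 58.46 R 245.4 Ft -3.4 Fr 6.4 w 8.3
  t 9.15 slope 59.12 R 245.4 Ft -2.5 Fr 6.1 w 8.7
  t 9.82 slope 59.80 R 245.5 Ft -1.9 Fr 7.5 w 8.4
  t 10.48 slope 60.46 R 245.5 Ft -2.8 Fr 8.0 w 8.3
```

```bash
python3 -m crank '[0,0,-0.035,-0.014,0,0,0,-0.035,-0.014,0,0,0,-0.035,-0.014,0,0,0,-0.035,-0.014,0,0,0,-0.035,-0.014,0,0,0,-0.035,-0.014,0,0,0,-0.035,-0.014,0,0,0,-0.035,-0.014,0]' >/dev/null;python3 g.py -6.5 9 &&
python3 -m crank '[0,0,-0.035,-0.014,0,0,0,-0.035,-0.014,0,0,0,-0.035,-0.014,0,0,0,-0.035,-0.014,0,0,0,-0.035,-0.014,0,0,0,-0.035,-0.014,0,0,0,-0.035,-0.014,0,0,0,-0.035,-0.014,0]' >/dev/null;python3 g.py -6.5 9 &&
python3 -m crank '[0,0,-0.035,-0.014,0,0,0,-0.035,-0.014,0,0,0,-0.035,-0.014,0,0,0,-0.035,-0.014,0,0,0,-0.035,-0.014,0,0,0,-0.035,-0.014,0,0,0,-0.035,-0.014,0,0,0,-0.035,-0.014,0]' >/dev/null;python3 g.py -6.5 9 &&
python3 -m crank '[0,0,-0.035,-0.013,0,0,0,-0.035,-0.013,0,0,0,-0.035,-0.013,0,0,0,-0.035,-0.013,0,0,0,-0.035,-0.013,0,0,0,-0.035,-0.013,0,0,0,-0.035,-0.013,0,0,0,-0.035,-0.013,0]' >/dev/null;python3 g.py -6.5 9 &&
python3 -m crank '[0,0,-0.035,-0.013,0,0,0,-0.035,-0.013,0,0,0,-0.035,-0.013,0,0,0,-0.035,-0.013,0,0,0,-0.035,-0.013,0,0,0,-0.035,-0.013,0,0,0,-0.035,-0.013,0,0,0,-0.035,-0.013,0]' >/dev/null;python3 g.py -6.5 9 &&
python3 -m crank '[0,0,-0.035,-0.012,0,0,0,-0.035,-0.012,0,0,0,-0.035,-0.012,0,0,0,-0.035,-0.012,0,0,0,-0.035,-0.012,0,0,0,-0.035,-0.012,0,0,0,-0.035,-0.012,0,0,0,-0.035,-0.012,0]' >/dev/null;python3 g.py -6.5 9 &&
python3 -m crank '[0,0,-0.035,-0.012,0,0,0,-0.035,-0.012,0,0,0,-0.035,-0.012,0,0,0,-0.035,-0.012,0,0,0,-0.035,-0.012,0,0,0,-0.035,-0.012,0,0,0,-0.035,-0.012,0,0,0,-0.035,-0.012,0]' >/dev/null;python3 g.py -6.5 9
```

```text
t 11.15 slope 61.16 R 245.5 Ft -2.7 Fr 9.6 w 8.3
  t 11.82 slope 61.85 R 245.5 Ft -3.4 Fr 10.1 w 8.4
  t 12.48 slope 62.59 R 245.1 Ft -1.8 Fr 10.2 w 8.2
  t 13.15 slope 63.27 R 245.1 Ft -1.8 Fr 10.8 w 8.6
  t 13.82 slope 63.96 R 245.1 Ft -1.7 Fr 11.8 w 8.1
  t 14.48 slope 64.64 R 245.0 Ft -2.5 Fr 12.5 w 8.6
  t 15.15 slope 65.31 R 245.0 Ft -2.6 Fr 12.1 w 8.6
```

```bash
python3 g.py -6.5 9 &&
python3 -m crank '[0,0,-0.033,-0.022,0,0,0,-0.033,-0.022,0,0,0,-0.033,-0.022,0,0,0,-0.033,-0.022,0,0,0,-0.033,-0.022,0,0,0,-0.033,-0.022,0,0,0,-0.033,-0.022,0,0,0,-0.033,-0.022,0]' >/dev/null;python3 g.py -6.5 9 &&
python3 -m crank '[0,0,-0.034,-0.018,0,0,0,-0.034,-0.018,0,0,0,-0.034,-0.018,0,0,0,-0.034,-0.018,0,0,0,-0.034,-0.018,0,0,0,-0.034,-0.018,0,0,0,-0.034,-0.018,0,0,0,-0.034,-0.018,0]' >/dev/null;python3 g.py -6.5 9 &&
python3 -m crank '[0,0,-0.034,-0.014,0,0,0,-0.034,-0.014,0,0,0,-0.034,-0.014,0,0,0,-0.034,-0.014,0,0,0,-0.034,-0.014,0,0,0,-0.034,-0.014,0,0,0,-0.034,-0.014,0,0,0,-0.034,-0.014,0]' >/dev/null;python3 g.py -6.5 9 &&
python3 -m crank '[0,0,-0.035,-0.013,0,0,0,-0.035,-0.013,0,0,0,-0.035,-0.013,0,0,0,-0.035,-0.013,0,0,0,-0.035,-0.013,0,0,0,-0.035,-0.013,0,0,0,-0.035,-0.013,0,0,0,-0.035,-0.013,0]' >/dev/null;python3 g.py -6.5 9
```

```text
t 15.15 slope 65.31 R 245.0 Ft -2.6 Fr 12.1 w 8.6
  t 15.82 slope 66.09 R 245.0 Ft -2.7 Fr 8.6 w 8.4
  t 16.48 slope 66.88 R 244.7 Ft -1.7 Fr 7.4 w 8.2
  t 17.15 slope 67.57 R 244.7 Ft -0.7 Fr 6.4 w 8.2
  t 17.82 slope 68.27 R 244.6 Ft -2.7 Fr 8.0 w 8.4
```

```bash
python3 -m crank '[0,0,-0.034,-0.014,0,0,0,-0.034,-0.014,0,0,0,-0.034,-0.014,0,0,0,-0.034,-0.014,0,0,0,-0.034,-0.014,0,0,0,-0.034,-0.014,0,0,0,-0.034,-0.014,0,0,0,-0.034,-0.014,0]' >/dev/null;python3 g.py -6.5 9 &&
python3 -m crank '[0,0,-0.035,-0.014,0,0,0,-0.035,-0.014,0,0,0,-0.035,-0.014,0,0,0,-0.035,-0.014,0,0,0,-0.035,-0.014,0,0,0,-0.035,-0.014,0,0,0,-0.035,-0.014,0,0,0,-0.035,-0.014,0]' >/dev/null;python3 g.py -6.5 9 &&
python3 -m crank '[0,0,-0.035,-0.013,0,0,0,-0.035,-0.013,0,0,0,-0.035,-0.013,0,0,0,-0.035,-0.013,0,0,0,-0.035,-0.013,0,0,0,-0.035,-0.013,0,0,0,-0.035,-0.013,0,0,0,-0.035,-0.013,0]' >/dev/null;python3 g.py -6.5 9 &&
python3 -m crank '[0,0,-0.035,-0.013,0,0,0,-0.035,-0.013,0,0,0,-0.035,-0.013,0,0,0,-0.035,-0.013,0,0,0,-0.035,-0.013,0,0,0,-0.035,-0.013,0,0,0,-0.035,-0.013,0,0,0,-0.035,-0.013,0]' >/dev/null;python3 g.py -6.5 9 &&
python3 -m crank '[0,0,-0.035,-0.012,0,0,0,-0.035,-0.012,0,0,0,-0.035,-0.012,0,0,0,-0.035,-0.012,0,0,0,-0.035,-0.012,0,0,0,-0.035,-0.012,0,0,0,-0.035,-0.012,0,0,0,-0.035,-0.012,0]' >/dev/null;python3 g.py -6.5 9
```

```text
t 18.48 slope 68.97 R 244.6 Ft -3.5 Fr 5.0 w 8.3
  t 19.15 slope 69.67 R 244.8 Ft -2.5 Fr 4.7 w 8.3
  t 19.82 slope 70.29 R 244.8 Ft -5.3 Fr 3.8 w 8.4
  t 20.48 slope 70.82 R 244.8 Ft -11.5 Fr 2.8 w 8.4
  t 20.48 slope 70.82 R 244.8 Ft -11.5 Fr 2.8 w 8.4
```

```bash
python3 - <<'E'
from h import *
p=optics.get_image("side");cv2.imwrite("pics/s3.png",cv2.resize(p["color"][130:230,220:330,::-1],None,fx=6,fy=6,interpolation=cv2.INTER_CUBIC))
E
python3 g.py -9 9
```

```text
t 20.53 slope 70.82 R 244.8 Ft -10.2 Fr 1.7 w 8.2
```

View pics/s3.png

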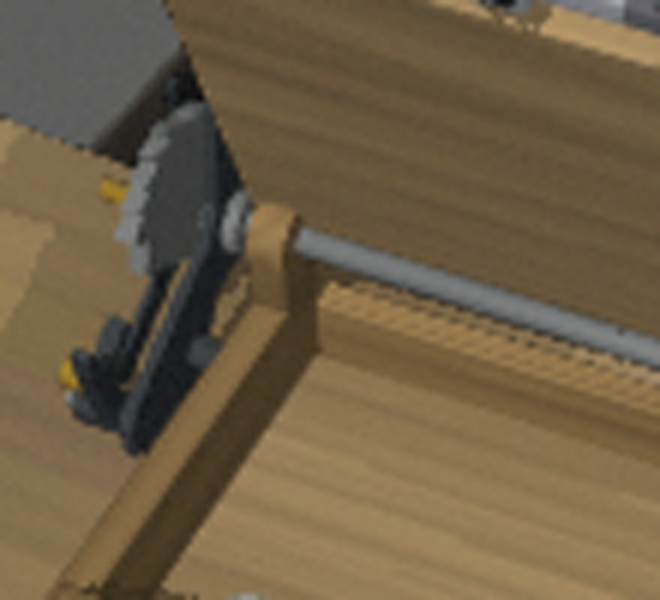

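```bash
python3 -m crank '[0,0,0.36,0.13,0,0,0,0.36,0.13,0,0,0,0.36,0.13,0,0,0,0.36,0.13,0,0,0,0.36,0.13,0,0,0,0.36,0.13,0,0,0,0.36,0.13,0,0,0,0.36,0.13,0]' >/dev/null;python3 g.py -8 6 &&
python3 -m crank '[0,0,0.34,0.18,0,0,0,0.34,0.18,0,0,0,0.34,0.18,0,0,0,0.34,0.18,0,0,0,0.34,0.18,0,0,0,0.34,0.18,0,0,0,0.34,0.18,0,0,0,0.34,0.18,0]' >/dev/null;python3 g.py -8 6 &&
python3 -m crank '[0,0,0.18,0.118,0,0,0,0.18,0.118,0,0,0,0.18,0.118,0,0,0,0.18,0.118,0,0,0,0.18,0.118,0,0,0,0.18,0.118,0,0,0,0.18,0.118,0,0,0,0.18,0.118,0]' >/dev/null;python3 g.py -8 6
```

```text
t 21.20 slope 63.97 R 245.0 Ft -0.6 Fr 4.9 w 8.4
  t 21.87 slope 56.71 R 244.8 Ft 0.5 Fr 4.8 w 8.9
  t 22.53 slope 52.66 R 244.7 Ft 0.2 Fr 6.7 w 8.3
```

```bash
python3 -m crank '[0,0,0.04,0.03,0,0,0,0.04,0.03,0,0,0,0.04,0.03,0,0,0,0.04,0.03,0,0,0,0.04,0.03,0,0,0,0.04,0.03,0,0,0,0.04,0.03,0,0,0,0.04,0.03,0]' >/dev/null;python3 g.py -8 5 &&
python3 -m crank '[0,0,0.04,0.03,0,0,0,0.04,0.03,0,0,0,0.04,0.03,0,0,0,0.04,0.03,0,0,0,0.04,0.03,0,0,0,0.04,0.03,0,0,0,0.04,0.03,0,0,0,0.04,0.03,0]' >/dev/null;python3 g.py -8 5 &&
python3 -m crank '[0,0,0.04,0.03,0,0,0,0.04,0.03,0,0,0,0.04,0.03,0,0,0,0.04,0.03,0,0,0,0.04,0.03,0,0,0,0.04,0.03,0,0,0,0.04,0.03,0,0,0,0.04,0.03,0]' >/dev/null;python3 g.py -8 5 &&
python3 -m crank '[0,0,0.04,0.03,0,0,0,0.04,0.03,0,0,0,0.04,0.03,0,0,0,0.04,0.03,0,0,0,0.04,0.03,0,0,0,0.04,0.03,0,0,0,0.04,0.03,0,0,0,0.04,0.03,0]' >/dev/null;python3 g.py -8 5
```

```text
t 23.20 slope 51.73 R 244.7 Ft -1.5 Fr 6.7 w 8.5
  t 23.87 slope 50.78 R 244.6 Ft -0.8 Fr 6.4 w 8.5
  t 24.53 slope 49.84 R 244.6 Ft -0.7 Fr 6.6 w 8.6
  t 25.20 slope 48.91 R 244.6 Ft -0.1 Fr 7.2 w 8.5
```

```bash
python3 -m crank '[0,0,0.41,0.35,0,0,0,0.41,0.35,0,0,0,0.41,0.35,0,0,0,0.41,0.35,0,0,0,0.38,0.385,0,0,0,0.38,0.385,0,0,0,0.38,0.385,0,0,0,0.38,0.385,0]' >/dev/null;python3 g.py -8 5 &&
python3 -m crank '[0,0,0.34,0.415,0,0,0,0.34,0.415,0,0,0,0.34,0.415,0,0,0,0.34,0.415,0,0,0,0.3,0.445,0,0,0,0.3,0.445,0,0,0,0.3,0.445,0,0,0,0.3,0.445,0]' >/dev/null;python3 g.py -8 5 &&
python3 -m crank '[0,0,0.26,0.467,0,0,0,0.26,0.467,0,0,0,0.26,0.467,0,0,0,0.26,0.467,0,0,0,0.215,0.49,0,0,0,0.215,0.49,0,0,0,0.215,0.49,0,0,0,0.215,0.49,0]' >/dev/null;python3 g.py -8 5
```

```text
t 25.87 slope 38.63 R 244.6 Ft -0.9 Fr 3.4 w 8.2
  t 26.53 slope 28.59 R 244.8 Ft -1.8 Fr 1.3 w 8.6
  t 27.20 slope 18.58 R 245.2 Ft -2.3 Fr 1.5 w 8.5
```

```bash
python3 -m crank '[0,0,0.17,0.505,0,0,0,0.17,0.505,0,0,0,0.17,0.505,0,0,0,0.17,0.505,0,0,0,0.13,0.52,0,0,0,0.13,0.52,0,0,0,0.13,0.52,0,0,0,0.13,0.52,0]' >/dev/null;python3 g.py -8 5 &&
python3 -m crank '[0,0,0.04,0.25,0,0,0,0.04,0.25,0,0,0,0.04,0.25,0,0,0,0.04,0.25,0,0,0,0.03,0.25,0,0,0,0.03,0.25,0,0,0,0.03,0.25,0,0,0,0.03,0.25,0]' >/dev/null;python3 g.py -8 5
```

```text
t 27.87 slope 8.61 R 245.9 Ft -1.4 Fr 3.5 w 8.4
  t 28.53 slope 3.97 R 246.3 Ft -1.9 Fr 7.5 w 8.5
```

```bash
python3 -m crank '[0,0,0.02,0.08,0,0,0,0.02,0.08,0,0,0,0.02,0.08,0,0,0,0.02,0.08,0,0,0,0.02,0.08,0,0,0,0.02,0.08,0,0,0,0.02,0.08,0,0,0,0.02,0.08,0]' >/dev/null;python3 g.py -8 4 &&
python3 -m crank '[0,0,0.01,0.05,0,0,0,0.01,0.05,0,0,0,0.01,0.05,0,0,0,0.01,0.05,0,0,0,0.01,0.05,0,0,0,0.01,0.05,0,0,0,0.01,0.05,0,0,0,0.01,0.05,0]' >/dev/null;python3 g.py -8 4 &&
python3 -m crank '[0,0,0,0.04,0,0,0,0,0.04,0,0,0,0,0.04,0,0,0,0,0.04,0,0,0,0,0.04,0,0,0,0,0.04,0,0,0,0,0.04,0,0,0,0,0.04,0]' >/dev/null;python3 g.py -8 4 &&
python3 -m crank '[0,0,0,0.03,0,0,0,0,0.03,0,0,0,0,0.03,0,0,0,0,0.03,0,0,0,0,0.03,0,0,0,0,0.03,0,0,0,0,0.03,0,0,0,0,0.03,0]' >/dev/null;python3 g.py -8 4
```

```text
t 29.20 slope 2.38 R 246.4 Ft -2.0 Fr 4.5 w 8.7
  t 29.87 slope 1.40 R 246.5 Ft -2.6 Fr 3.1 w 8.7
  t 30.53 slope 0.69 R 246.6 Ft -1.6 Fr 4.0 w 8.5
  t 31.20 slope 0.14 R 246.7 Ft -1.7 Fr 4.0 w 8.6
```

Not on the pads yet, so I keep feeling downwards.

```bash
python3 -m crank '[0,0,0,0.03,0,0,0,0,0.03,0,0,0,0,0.03,0,0,0,0,0.03,0,0,0,0,0.03,0,0,0,0,0.03,0,0,0,0,0.03,0,0,0,0,0.03,0]' >/dev/null;python3 g.py -8 3 &&
python3 -m crank '[0,0,0,0.03,0,0,0,0,0.03,0,0,0,0,0.03,0,0,0,0,0.03,0,0,0,0,0.03,0,0,0,0,0.03,0,0,0,0,0.03,0,0,0,0,0.03,0]' >/dev/null;python3 g.py -8 3 &&
python3 -m crank '[0,0,0,0.03,0,0,0,0,0.03,0,0,0,0,0.03,0,0,0,0,0.03,0,0,0,0,0.03,0,0,0,0,0.03,0,0,0,0,0.03,0,0,0,0,0.03,0]' >/dev/null;python3 g.py -8 3 &&
python3 -m crank '[0,0,0,0.03,0,0,0,0,0.03,0,0,0,0,0.03,0,0,0,0,0.03,0,0,0,0,0.03,0,0,0,0,0.03,0,0,0,0,0.03,0,0,0,0,0.03,0]' >/dev/null;python3 g.py -8 3
```

```text
t 31.87 slope -0.41 R 246.7 Ft -2.0 Fr 4.6 w 8.8
  t 32.53 slope -0.95 R 246.8 Ft -1.9 Fr 5.2 w 8.4
  t 33.20 slope -1.44 R 246.8 Ft 1.1 Fr 4.3 w 8.4
  t 33.87 slope -1.48 R 246.9 Ft 14.8 Fr -1.3 w 8.5
```

```bash
python3 -m crank '[0,0,-0.037,-0.373,0,0,0,-0.037,-0.373,0,0,0,-0.037,-0.373,0,0,0,-0.037,-0.373,0,0,0,-0.037,-0.373,0,0,0,-0.037,-0.373,0,0,0,-0.037,-0.373,0,0,0,-0.037,-0.373,0]' >/dev/null;python3 g.py -8 5 &&
python3 -m crank '[0,0,-0.084,-0.364,0,0,0,-0.084,-0.364,0,0,0,-0.084,-0.364,0,0,0,-0.084,-0.364,0,0,0,-0.084,-0.364,0,0,0,-0.084,-0.364,0,0,0,-0.084,-0.364,0,0,0,-0.084,-0.364,0]' >/dev/null;python3 g.py -8 5 &&
python3 -m crank '[0,0,-0.126,-0.353,0,0,0,-0.126,-0.353,0,0,0,-0.126,-0.353,0,0,0,-0.126,-0.353,0,0,0,-0.126,-0.353,0,0,0,-0.126,-0.353,0,0,0,-0.126,-0.353,0,0,0,-0.126,-0.353,0]' >/dev/null;python3 g.py -8 5 &&
python3 -m crank '[0,0,-0.169,-0.334,0,0,0,-0.169,-0.334,0,0,0,-0.169,-0.334,0,0,0,-0.169,-0.334,0,0,0,-0.169,-0.334,0,0,0,-0.169,-0.334,0,0,0,-0.169,-0.334,0,0,0,-0.169,-0.334,0]' >/dev/null;python3 g.py -8 5
python3 - <<'E'
from h import *
p=optics.get_image("side");cv2.imwrite("pics/s4.png",cv2.resize(p["color"][130:270,210:390,::-1],None,fx=4,fy=4,interpolation=cv2.INTER_CUBIC))
E
```

```text
t 34.53 slope 4.95 R 246.2 Ft -3.7 Fr 5.9 w 8.2
  t 35.20 slope 11.97 R 245.6 Ft -4.4 Fr 7.1 w 8.1
  t 35.87 slope 19.03 R 245.1 Ft -4.5 Fr 8.4 w 8.5
  t 36.53 slope 26.11 R 244.7 Ft -4.0 Fr 10.7 w 8.4
```

View pics/s4.png

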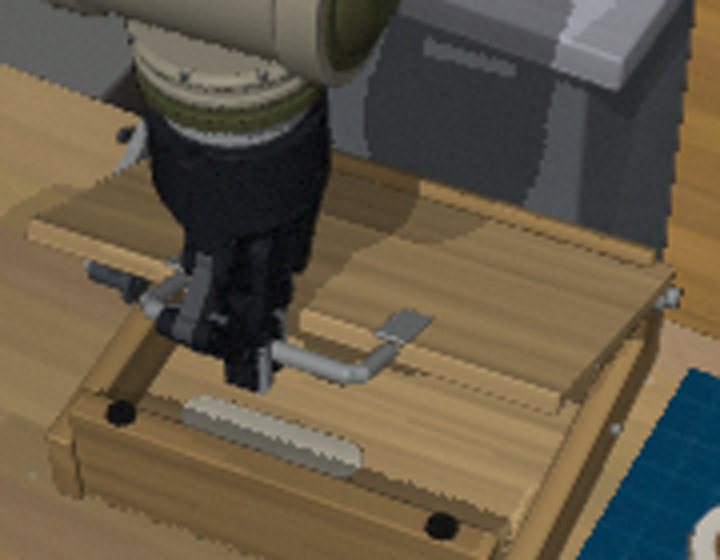

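The board is held at about 27.6° true, with the bar at (330,360) in the crop. Now I lower slowly to feel the pawl.

```bash
python3 -m crank '[0,0,0.035,0.038,0,0,0,0.035,0.038,0,0,0,0.035,0.038,0,0,0,0.035,0.038,0,0,0,0.035,0.038,0,0,0,0.035,0.038,0,0,0,0.035,0.038,0,0,0,0.035,0.038,0]' >/dev/null;python3 g.py -8 2.5 &&
python3 -m crank '[0,0,0.03,0.041,0,0,0,0.03,0.041,0,0,0,0.03,0.041,0,0,0,0.03,0.041,0,0,0,0.03,0.041,0,0,0,0.03,0.041,0,0,0,0.03,0.041,0,0,0,0.03,0.041,0]' >/dev/null;python3 g.py -8 2.5 &&
python3 -m crank '[0,0,0.018,0.03,0,0,0,0.018,0.03,0,0,0,0.018,0.03,0,0,0,0.018,0.03,0,0,0,0.018,0.03,0,0,0,0.018,0.03,0,0,0,0.018,0.03,0,0,0,0.018,0.03,0]' >/dev/null;python3 g.py -8 2.5 &&
python3 -m crank '[0,0,0.015,0.03,0,0,0,0.015,0.03,0,0,0,0.015,0.03,0,0,0,0.015,0.03,0,0,0,0.015,0.03,0,0,0,0.015,0.03,0,0,0,0.015,0.03,0,0,0,0.015,0.03,0]' >/dev/null;python3 g.py -8 2.5 &&
python3 -m crank '[0,0,0.015,0.03,0,0,0,0.015,0.03,0,0,0,0.015,0.03,0,0,0,0.015,0.03,0,0,0,0.015,0.03,0,0,0,0.015,0.03,0,0,0,0.015,0.03,0,0,0,0.015,0.03,0]' >/dev/null;python3 g.py -8 2.5
```

```text
t 37.25 slope 25.13 R 244.8 Ft -3.3 Fr 6.5 w 8.5
  t 37.92 slope 24.17 R 244.8 Ft -2.9 Fr 4.2 w 8.6
  t 38.58 slope 23.51 R 244.9 Ft -3.3 Fr 4.6 w 8.4
  t 39.25 slope 22.93 R 244.9 Ft -1.2 Fr 4.7 w 8.1
  t 39.92 slope 22.36 R 245.0 Ft 0.8 Fr 4.8 w 8.5
```

```bash
python3 -m crank '[0,0,0.01,0.02,0,0,0,0.01,0.02,0,0,0,0.01,0.02,0,0,0,0.01,0.02,0,0,0,0.01,0.02,0,0,0,0.01,0.02,0,0,0,0.01,0.02,0,0,0,0.01,0.02,0]' >/dev/null;python3 g.py -8 3 &&
python3 -m crank '[0,0,0.01,0.02,0,0,0,0.01,0.02,0,0,0,0.01,0.02,0,0,0,0.01,0.02,0,0,0,0.01,0.02,0,0,0,0.01,0.02,0,0,0,0.01,0.02,0,0,0,0.01,0.02,0]' >/dev/null;python3 g.py -8 3
```

```text
t 40.58 slope 21.99 R 245.0 Ft 2.8 Fr 3.9 w 8.2
  t 41.25 slope 21.62 R 245.0 Ft 4.4 Fr 3.4 w 8.1
```

```bash
python3 -m crank '[1.2,0,0,0,0,1.6,0,0,0,0,2.2,0,0,0,0,2.8,0,0,0,0,2.8,0,0,0,0,2.8,0,0,0,0,2.8,0,0,0,0,2.8,0,0,0,0]' ; python3 g.py -9 9 &&
python3 -m crank '[2.8,0,0,-0.5,0,2.8,0,0,-1,0,2.8,0,0,-1,0,2.8,0,0,-1.5,0,2.8,0,0,-2,0,2.8,0,0,-3,0,2.8,0,0,-3,0,2.8,0,0,-3,0]'
python3 -m crank '[2.8,0,0,-2,0,2.8,0,0,0,0,2.8,0,0,0,0,2.8,0,0,0,0,2.8,0,0,0,0,2.8,0,0,0,0,2.8,0,0,0,0,2.8,0,0,0,0]' >/dev/null
python3 - <<'E'
from h import *
p=optics.get_image("side");cv2.imwrite("pics/s5.png",cv2.resize(p["color"][130:270,210:390,::-1],None,fx=4,fy=4,interpolation=cv2.INTER_CUBIC))
E
```

```text
time_s: 41.92
position: [0.6255, 0.1752, 0.1626]
tool_rot: [[-0.093, 0.996, -0.0], [0.996, 0.093, 0.0], [0.0, -0.0, -1.0]]
ft_force: [-0.0, 0.7, 0.3]
grip_width: 0.0281
gripper_force: 0.0
  t 41.92 slope 21.56 R 244.5 Ft 0.2 Fr 0.1 w 28.1
time_s: 42.58
position: [0.6251, 0.1751, 0.3155]
tool_rot: [[-0.093, 0.996, 0.002], [0.996, 0.093, 0.0], [0.0, 0.002, -1.0]]
ft_force: [0.7, 0.5, 0.2]
grip_width: 0.0282
gripper_force: 0.0
```

View pics/s5.png

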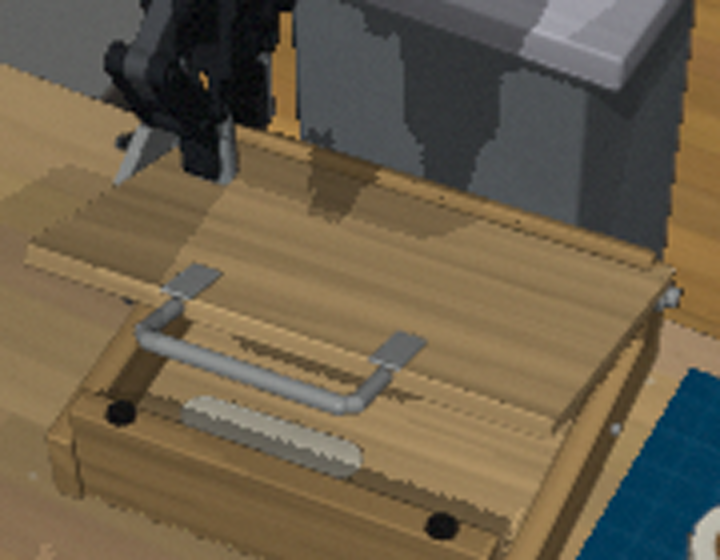

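The board stays up with the gripper clear. The bar ends are at crop (150,338) and (350,405). A quick slope check, then I hand it in if it agrees.

Run:
```python
from h import *
p=optics.get_image("side");m=np.array([210+250/4,130+371/4])
w=np.radians(5.1);c=np.array([np.cos(w),np.sin(w),0])
def d(s):
    s=np.radians(s);X=np.array([.4029,.1538,.08])+c*(.245*np.cos(s)-.01*np.sin(s))+np.array([0,0,1])*(.245*np.sin(s)+.01*np.cos(s));return abs(proj(p,X)[0]-m)[1]
S=np.arange(10,40,.25);b=S[np.argmin([d(s) for s in S])];print(b)
if 21<b<28: print(env.close_job())
```

```text
23.25
the job is handed in; nothing more can be done
None
```

The job is handed in: I lifted the board to its stop at about 71°, lowered it flat onto its pads, then raised it to the second notch, where it rests on the pawl at about 23° with the gripper clear; the verdict was not shown.

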